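# Unfired pots onto their matching drying stands

### The arm

A 7-joint arm with a two-finger parallel gripper is mounted at the origin on the work surface. World frame = base frame: x ahead of the robot, y to its left, z up, the work surface at z = 0. Lengths are in m, angles in rad, forces in N, time in s.
With the tool pointing down it reaches from about 0.4 to 0.85 m from the base axis. Payload 10.4 kg.
Tool frame: the origin (TCP) lies midway between the tips of the shut fingers; the grasp point (between the pads) lies 19 mm behind it (manip.tcp_to_grasp is the distance from the TCP to the grasp point, in m); z points along the fingers, y is the line along which they close (so a half turn about z gives the same grasp; the last joint's range is limited). The gripper opens to 85 mm and grips with 20 to 120 N. Pads are 22 mm wide; open, the fingers measure 114 mm over their backs; the gripper's body (76 mm by 85 mm) begins 54 mm behind the grasp point. The pads swing forward as they close: fully open they stand 13 mm farther back than shut.
Start: joints at [1.233, 0.332, -0.065, 1.46, 0.022, 1.35, -0.088], TCP at [0.194, -0.594, 0.231] pointing down, gripper open.
Joint ranges: [-2.6, 2.6], [-0.5, 2.12], [-1.47, 1.34], [0.16, 2.42], [-1.27, 4.41], [0.06, 2.06], [-2.6, 2.6]. Speed limits (rad/s): [2.22, 2.22, 2.79, 2.79, 3.14, 3.14, 3.14].

### API

Orientations are given as a unit quaternion [x, y, z, w].
In Python, from workcell import manip gives the robot as it stands.
- The arm moves only by the shell command python3 -m jog 'ROWS' [FORCE]. ROWS is a JSON object of lists of equal length, an entry for each row: "offset": the shift along the world's x, y, z in m, a list of three; "yaw": the turn about the world's z in degrees; "jaw": the closure, from 0 (fully open) to 1 (shut). A call has 1 to 20 rows; each row shifts and turns the commanded pose from where the row before left it; what a row does not reach is not made up. A row lasts 1/12 s, in which the tool goes at most 41.7 mm and 7.16 degrees, less where a joint would pass 70% of its speed; a pose out of reach is approached as far as the arm can. A call is refused whole if a number of a shift passes 0.0417 or a number of a turn 7.16, either way. A call with a gripper value outside its range is refused whole. The fingers move at their own pace and stop on an object; FORCE is the grip in N (left out, the last holds). Time passes only in rows, so rows that do not move let the fingers close. It gives the time, the measured TCP pose, the force, the opening and the grip force at its end, in the units of the state.
- manip.get_obs(): the state, without advancing time (a new reading comes with each control period).
- manip.camera(name): name is "side" or "top"; returns a dict with "frame" (420x560x3 uint8, red, green, blue), "camera_matrix" (3x3 intrinsics, pixels), "distortion" ([k1, k2, p1, p2, k3] as OpenCV has them; the pictures are not rectified), "eye" and "attitude" of the camera in the world. Camera axes: x right, y up, looking along -z (the intrinsics and any distortion apply to the point x, -y, -z); pixel columns grow to the right and rows downward; lengths in m; the calibration is good to about 2 mm. A picture is of the moment at which its call begins. There is no depth.
- manip.hand_in(): hands the job in; it is judged then, once.
Trained networks look in a picture, given as the dict that the camera call returned (one of the last four; its "shot" number tells which), for a name from the list of things; names that differ only in an ending like _2 or _b are one class to them, and where a whole thing is asked for, a point or a joint stands for the part that bears it (a point fixed in the world has none). Each returns a list of dicts, best first, with "score" (0 to 1); they miss things now and then, are a little off and sometimes report something else, mostly with a low value. They report only what shows in the picture. A call takes as long as a camera call. They do not tell look-alikes from the thing itself.
- manip.masks_of(picture, name): "region" (420x560 bool, what is visible of it).
- manip.tip_of(picture, name): "at" ([x, y, z] in m, in world coordinates, good to about 4 mm: a listed point, or the origin of a listed thing).
The state is a dict: "clock": time; "joint_pos": joint angles; "joint_velocities": joint speeds; "tau": joint torques, N m; "position": TCP position; "ee_rot": TCP orientation; "ft_force": force on the tool from outside, world axes, zero at the start; "torque": the same for the moment, N m; "grip_width": opening from 0.0 (shut) to 1.0 (fully open); "grasp_force": force on a finger pad.
Only numpy, scipy, OpenCV 4.12 (cv2) and the standard library are available. Lean on these libraries where they do the work, as an engineer would, in place of code of your own. Each camera call takes 0.05 s, during which the arm holds its last target. There are 200 camera calls.

### The job

Set each of the four unfired pots on the white plaster stand whose brown outline has the shape of that pot's foot, standing centred on the outline and turned so that its sides run along the sides of the outline (the round one may face any way). The clay is fragile: keep the pots upright and set them down rather than dropping them, and leave the little green test cup and the blue dotted dish where they are.

Things in the scene. Friction and masses are not known exactly. Their poses are not given: they have to be found in the camera images.
- bottle: white bottle vase with black brush marks, loose, 0.2 to 0.35 kg, 115 mm tall: round foot and body 54 mm in diameter up to 55 mm, shoulder tapering to a straight round neck 28 mm in diameter from 78 mm to the top; black dot (mouth) on top. Solid. Origin at the centre of its foot, z up. Grip it by the neck
- tumbler: square blue-grey tumbler, loose, 0.15 to 0.27 kg, 52 x 52 mm and 80 mm tall, straight walls 6 mm thick, open at the top. Origin at the centre of its foot, x and y square to its walls, z up
- trough: oblong cream trough, loose, 0.15 to 0.27 kg, 90 mm long (x) by 46 mm wide (y) and 45 mm tall, straight walls 6 mm thick, open at the top. Origin at the centre of its foot, z up
- hexcup: six-sided terracotta cup, loose, 0.15 to 0.27 kg, 60 mm across the flats and 70 mm tall, straight walls 6 mm thick, open at the top. Origin at the centre of its foot, z up; x is square to one pair of flats, the other pairs at 60 and 120 degrees from it
- stand_round: fixed round white plaster stand, 124 mm in diameter, top face 14 mm above the table; origin at the centre of its underside, z up. A flush flat brown inlay centred on its top shows the foot outline of the bottle: a disc 64 mm in diameter
- stand_square: fixed round white plaster stand, 124 mm in diameter, top face 14 mm above the table; origin at the centre of its underside, z up. A flush flat brown inlay centred on its top shows the foot outline of the tumbler: a square of 62 mm, sides along x and y
- stand_oblong: fixed round white plaster stand, 124 mm in diameter, top face 14 mm above the table; origin at the centre of its underside, z up. A flush flat brown inlay centred on its top shows the foot outline of the trough: an oblong 100 mm along x by 56 mm along y
- stand_hex: fixed round white plaster stand, 124 mm in diameter, top face 14 mm above the table; origin at the centre of its underside, z up. A flush flat brown inlay centred on its top shows the foot outline of the six-sided cup: a hexagon 70 mm across its flats, x square to one pair of flats
- testcup: little green test cup, loose, about 44 mm in diameter and 40 mm tall, near the middle of the things; not to be disturbed. Origin at the centre of its foot. On the other side of it from the blue dish, about 190 mm away, stands a fixed small white plug (44 mm wide, 30 mm tall)
- dish: small round blue dish with white dots, loose, 58 mm in diameter and 14 mm tall, among the things; not to be disturbed. Origin at the centre of its underside. Along the far edge and the sides of the table, clear of the work, stand fixed plaster moulds up to 170 mm tall
Things that resemble listed ones, but are neither listed nor needed, are in the scene too. What is shaped like the bottle but pink or red is not meant.

How it is judged:
By the outcome, as a careful person would: the job done as asked, in the order asked, and still so for the second after the job is handed in, with the robot touching nothing.
It also fails if it takes over 120 s, if anything falls off the work surface, if the arm or the gripper's body presses on something with over 40 N, if the wrist force passes 120 N, or if a joint passes its speed limit or range.

## Working session

There is one attempt and no reset: what is moved stays moved. The work goes in short steps, Python scripts to look and compute and a shell command to move; the robot and the scene stay as the last step left them, time stands still between calls to the robot, and variables do not carry over. Pictures are saved under pics/ and viewed, at most 14 in all, crops included, and the job is handed in when it is done.

```bash
mkdir -p pics; cat > h.py <<'E'
import numpy as np,cv2
from workcell import manip
NAMES="bottle tumbler trough hexcup stand_round stand_square stand_oblong stand_hex testcup dish".split()
from scipy.spatial.transform import Rotation as R
def rot(p):
    a=np.array(p['attitude'],float)
    return a if a.shape==(3,3) else R.from_quat(a).as_matrix()
def px2w(p,uv,z):
    uv=np.array(uv,float).reshape(-1,1,2)
    n=cv2.undistortPoints(uv,np.array(p['camera_matrix'],float),np.array(p['distortion'],float))[:,0]
    d=np.c_[n[:,0],-n[:,1],-np.ones(len(n))]@rot(p).T
    e=np.array(p['eye'],float)
    return e+d*((z-e[2])/d[:,2])[:,None]
def w2px(p,X):
    c=(np.atleast_2d(X)-np.array(p['eye']))@rot(p)
    c=c*[1,-1,-1]
    return cv2.projectPoints(c,np.zeros(3),np.zeros(3),np.array(p['camera_matrix'],float),np.array(p['distortion'],float))[0][:,0]
def save(p,n): cv2.imwrite('pics/'+n+'.png',p['frame'][:,:,::-1])
E
python3 - <<'E'
from h import *
for c in ("top","side"):
    p=manip.camera(c); save(p,c+'0'); print(c,p['eye'],p['attitude'],p['camera_matrix'])
    for n in NAMES:
        print(n,[(np.round(d['at'],3).tolist(),round(d['score'],2),w2px(p,d['at'])[0].round().astype(int).tolist()) for d in manip.tip_of(p,n)])
print(manip.get_obs())
E
```

```text
top [0.29074189 0.01632997 1.051835  ] [ 0.0595799  -0.06910839 -0.70127868  0.70702367] [[485.45099278   0.         277.98305898]
 [  0.         485.45099278 216.01555279]
 [  0.           0.           1.        ]]
bottle [([0.658, -0.191, -0.001], 0.97, [364, 142]), ([0.311, -0.156, 0.004], 0.89, [352, 296]), ([0.62, -0.089, 0.002], 0.87, [319, 157]), ([0.31, -0.247, -0.0], 0.72, [393, 297])]
tumbler [([0.455, 0.284, -0.005], 0.72, [150, 228])]
trough [([0.636, -0.295, 0.0], 0.57, [409, 152])]
hexcup [([0.638, 0.27, 0.002], 0.58, [160, 148])]
stand_round [([0.62, 0.087, 0.006], 0.9, [241, 156]), ([0.637, -0.296, -0.001], 0.25, [410, 152])]
stand_square [([0.463, -0.295, -0.004], 0.64, [412, 227])]
stand_oblong [([0.465, -0.09, -0.003], 0.74, [320, 225])]
stand_hex [([0.441, 0.115, 0.002], 0.6, [227, 235]), ([0.62, 0.084, 0.007], 0.21, [242, 156])]
testcup [([0.539, 0.006, 0.002], 0.79, [277, 192])]
dish [([0.547, 0.191, -0.002], 0.91, [194, 188])]
side [0.13096375 0.54885908 0.77287572] [-0.10192952  0.34056498  0.89158795 -0.2805295 ] [[427.53063517   0.         276.38079351]
 [  
[... 924 characters left out ...]
,  0.33218444, -0.06473129,  1.46009709,  0.02161157,
        1.34990437, -0.08849519]), 'joint_velocities': array([ 1.43775119e-03, -1.04052695e-03,  9.15953447e-05,  9.57362775e-04,
       -4.54722775e-04, -8.84422418e-04, -6.72134915e-05]), 'tau': array([ 3.11202413e-06, -6.25231290e+01,  4.95215692e-02, -3.91835654e+01,
        1.67747255e-02,  1.78859391e-03,  3.25824317e-05]), 'position': array([ 0.1935476 , -0.59429822,  0.23134872]), 'ee_rot': array([9.87635914e-01, 1.56765109e-01, 1.70381933e-05, 4.85626009e-05]), 'ft_force': array([-0.45916388,  0.04228053, -0.10648645]), 'torque': array([-0.04047145, -0.01443902, -0.01215484]), 'grasp_force': 0.0, 'grip_width': 1.0053478845986057}
```

View pics/top0.png

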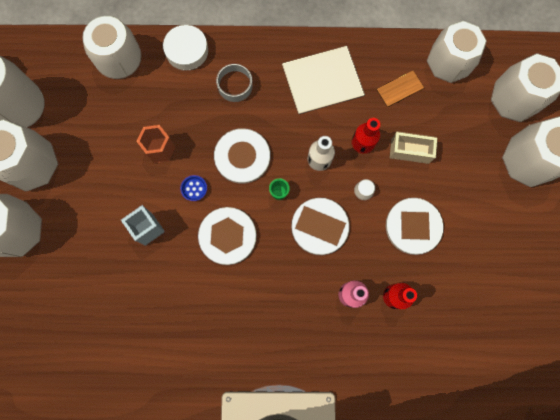

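View pics/side0.png

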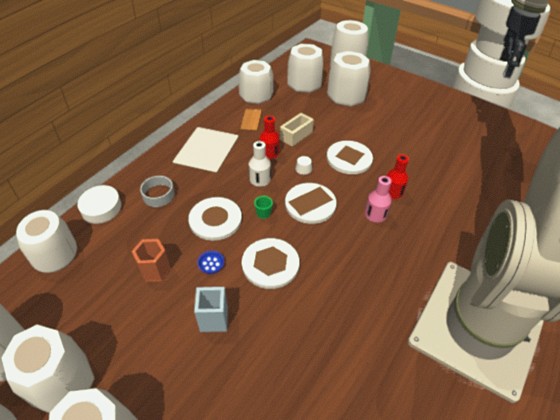

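The top view shows the stands round (241,156), hex (227,235), oblong (320,225) and square (415,226). The pots are the hexcup (153,139), tumbler (142,224), white bottle (320,153) and trough (413,148). The network positions agree with this, and the other "bottle" hits are the red or pink ones. Next I'll fit silhouettes to get accurate poses.

```bash
cat > fit.py <<'E'
from h import *
from scipy.optimize import minimize
def rect(a,b): return np.array([[a,b],[-a,b],[-a,-b],[a,-b]])/2
def hexa(f): 
    t=np.radians(30+60*np.arange(6)); return f/np.sqrt(3)*np.c_[np.cos(t),np.sin(t)]
def disc(d):
    t=np.linspace(0,2*np.pi,40); return d/2*np.c_[np.cos(t),np.sin(t)]
def prism(poly,z0,z1): return np.r_[np.c_[poly,0*poly[:,0]+z0],np.c_[poly,0*poly[:,0]+z1]]
S=4
def render(p,parts,x,y,a):
    c,s=np.cos(a),np.sin(a); M=np.array([[c,s,0],[-s,c,0],[0,0,1]])
    im=np.zeros((420*S,560*S),np.uint8)
    for V in parts:
        q=w2px(p,V@M+[x,y,0]); h=cv2.convexHull(((q+.5)*S-.5).astype(np.float32))
        cv2.fillConvexPoly(im,np.round(h*16).astype(np.int32),1,shift=4)
    return im
def fit(views,parts,x0,y0,sym,rotf=True,z=0):
    parts=[V+[0,0,z] for V in parts]
    ms=[cv2.resize(m.astype(np.float32),None,fx=S,fy=S,interpolation=cv2.INTER_LINEAR)>.5 for _,m in views]
    def cost(v):
        k=0
        for (p,_),m in zip(views,ms):
            r=render(p,parts,v[0]/1e3,v[1]/1e3,v[2]*np.pi/180)>0
            k+=1-(r&m).sum()/max(1,(r|m).sum())
        return k
    best=None
    for a0 in (np.arange(0,sym,sym/6) if rotf else [0]):
        r=minimize(cost,[x0*1e3,y0*1e3,a0],method='Nelder-Mead',options=dict(initial_simplex=[[x0*1e3,y0*1e3,a0],[x0*1e3+4,y0*1e3,a0],[x0*1e3,y0*1e3+4,a0],[x0*1e3,y0*1e3,a0+(6 if rotf else .01)]],maxiter=70,xatol=.1,fatol=1e-4))
        if best is None or r.fun<best.fun: best=r
    return best.x.round(1).tolist(),round(best.fun/len(views),3)
PARTS=dict(bottle=[prism(disc(.054),0,.055),np.r_[prism(disc(.054),.055,.055),prism(disc(.028),.078,.078)],prism(disc(.028),.078,.115)],
 tumbler=[prism(rect(.052,.052),0,.08)],trough=[prism(rect(.09,.046),0,.045)],hexcup=[prism(hexa(.06),0,.07)])
INL=dict(stand_round=disc(.064),stand_square=rect(.062,.062),stand_oblong=rect(.1,.056),stand_hex=hexa(.07))
SYM=dict(bottle=60,tumbler=90,trough=180,hexcup=60,stand_round=60,stand_square=90,stand_oblong=180,stand_hex=60)
def potmask(p,n,xy,base=0):
    g=[d for d in manip.masks_of(p,n)]
    q=w2px(p,[*xy,base+.03])[0]
    g=[d for d in g if np.linalg.norm(np.argwhere(d['region']).mean(0)[::-1]-q)<14]
    return g[0]['region'] if g else None
def inmask(p,n,xy):
    im=np.zeros((420,560),np.uint8)
    q=w2px(p,np.c_[disc(.112)+xy,np.full(40,.014)]); cv2.fillConvexPoly(im,np.round(q).astype(np.int32),1)
    f=p['frame'].astype(int); br=(f[...,0]-f[...,2])>45
    return (im>0)&br
E
cat > meas.py <<'E'
from fit import *
XY=dict(bottle=(.618,-.087),tumbler=(.454,.285),trough=(.638,-.296),hexcup=(.636,.27),stand_round=(.621,.086),stand_square=(.462,-.297),stand_oblong=(.464,-.09),stand_hex=(.44,.114))
ps=[manip.camera("top"),manip.camera("side")]
for n,xy in XY.items():
    v=[(p,inmask(p,n,xy) if n in INL else potmask(p,n,xy)) for p in ps]
    v=[a for a in v if a[1] is not None]
    parts=[np.c_[INL[n],0*INL[n][:,0]+.014]] if n in INL else PARTS[n]
    rf=n not in('bottle','stand_round')
    print(n,[fit([a],parts,*xy,SYM[n],rf) for a in v],fit(v,parts,*xy,SYM[n],rf),flush=True)
E
time python3 meas.py
```

```text
bottle [([615.4, -88.0, 0.0], np.float64(0.083)), ([617.5, -88.8, 0.0], np.float64(0.098))] ([616.6, -88.5, 0.0], np.float64(0.092))
tumbler [([453.9, 286.8, 38.0], np.float64(0.048)), ([455.1, 287.9, 38.8], np.float64(0.039))] ([454.6, 287.8, 38.6], np.float64(0.05))
trough [([638.1, -296.2, 81.8], np.float64(0.028)), ([638.2, -294.7, 82.0], np.float64(0.03))] ([638.1, -295.8, 82.0], np.float64(0.032))
hexcup [([635.4, 271.4, 8.3], np.float64(0.027)), ([636.5, 271.6, 6.2], np.float64(0.036))] ([636.1, 271.6, 6.9], np.float64(0.035))
stand_round [([620.9, 85.4, 0.0], np.float64(0.09)), ([621.5, 84.3, 0.0], np.float64(0.123))] ([620.6, 84.8, 0.0], np.float64(0.108))
stand_square [([464.8, -296.9, 87.8], np.float64(0.09)), ([464.7, -295.9, 89.2], np.float64(0.149))] ([465.1, -295.6, -2.1], np.float64(0.121))
stand_oblong [([462.3, -88.9, 67.2], np.float64(0.082)), ([463.6, -88.5, 67.9], np.float64(0.119))] ([463.3, -87.6, 68.3], np.float64(0.101))
stand_hex [([439.5, 113.3, 29.2], np.float64(0.071)), ([440.7, 113.3, 26.3], np.float64(0.099))] ([440.3, 113.2, 27.1], np.float64(0.086))
real	1m34.808s
user	1m30.314s
sys	0m0.464s
```

Both views agree to about 2 mm and 3°. First move: over the trough, with the closing line from -72° to -8°.

```bash
python3 -m jog '{"offset":[[0.022,0.015,0],[0.022,0.015,0],[0.022,0.015,0],[0.022,0.015,0],[0.022,0.015,0],[0.022,0.015,0],[0.022,0.015,0],[0.022,0.015,0],[0.022,0.015,0],[0.022,0.015,0],[0.022,0.015,0],[0.022,0.015,0],[0.022,0.015,0],[0.022,0.015,0],[0.022,0.015,0],[0.022,0.015,0],[0.022,0.015,0],[0.022,0.015,0],[0.022,0.015,0],[0.022,0.015,0]],"yaw":[3.2,3.2,3.2,3.2,3.2,3.2,3.2,3.2,3.2,3.2,3.2,3.2,3.2,3.2,3.2,3.2,3.2,3.2,3.2,3.2],"jaw":[0,0,0,0,0,0,0,0,0,0,0,0,0,0,0,0,0,0,0,0]}' 40
cat > st.py <<'E'
from h import *
o=manip.get_obs(); r=R.from_quat(o['ee_rot']).as_matrix()
y=r[:,1]; print('t',round(o['clock'],2),'pos',o['position'].round(4),'close',round(np.degrees(np.arctan2(y[1],y[0])),1),'z',r[:,2].round(3),'F',o['ft_force'].round(1),'grip',round(o['grasp_force'],1),round(o['grip_width'],3),'q',o['joint_pos'].round(2))
E
python3 st.py
```

```text
clock: 3.27
position: [0.6345, -0.2934, 0.2313]
ee_rot: [0.754, 0.657, 0.0, 0.0]
ft_force: [1.0, -0.5, -0.3]
grip_width: 1.001
grasp_force: 0.0
t 3.27 pos [ 0.6345 -0.2934  0.2313] close -7.8 z [ 0. -0. -1.] F [ 1.  -0.5 -0.3] grip 0.0 1.001 q [ 0.65  0.53 -0.44  1.21  0.22  1.44  0.1 ]
```

```bash
python3 -m jog '{"offset":[[0.0037,-0.0021,0],[0,0,-0.018],[0,0,-0.018],[0,0,-0.018],[0,0,-0.018],[0,0,-0.018],[0,0,-0.018],[0,0,-0.018],[0,0,-0.018],[0,0,-0.018],[0,0,-0.018],[0,0,-0.018],[0,0,-0.018],[0,0,0],[0,0,0]],"yaw":[0,0,0,0,0,0,0,0,0,0,0,0,0,0,0],"jaw":[0,0,0,0,0,0,0,0,0,0,0,0,0,0,0]}' 40 >/dev/null; python3 st.py
python3 -m jog '{"offset":[[0,0,0],[0,0,0],[0,0,0],[0,0,0],[0,0,0],[0,0,0],[0,0,0],[0,0,0],[0,0,0],[0,0,0]],"yaw":[0,0,0,0,0,0,0,0,0,0],"jaw":[0.2,0.4,0.6,1,1,1,1,1,1,1]}' 40 >/dev/null; python3 st.py
```

```text
t 4.52 pos [ 0.6366 -0.2961  0.0147] close -8.0 z [-0.002  0.001 -1.   ] F [0.9 0.  1.2] grip 0.0 1.001 q [ 0.64  0.71 -0.4   1.41  0.29  1.07  0.05]
t 5.35 pos [ 0.638  -0.2967  0.0168] close -8.0 z [ 0.002 -0.001 -1.   ] F [-0.9  0.3  6.4] grip 42.5 0.531 q [ 0.64  0.71 -0.4   1.41  0.29  1.07  0.05]
```

```bash
python3 -m jog '{"offset":[[0,0,0.01],[0,0,0.02],[0,0,0.02],[0,0,0.02],[0,0,0.02],[0,0,0.02],[0,0,0.02],[-0.017,0.02,0],[-0.018,0.021,0],[-0.018,0.021,0],[-0.018,0.021,0],[-0.018,0.021,0],[-0.018,0.021,0],[-0.018,0.021,0],[-0.017,0.021,0],[-0.017,0.02,0],[-0.016,0.02,0],[0,0,0],[0,0,0],[0,0,0]],"yaw":[0,0,0,0,0,0,0,-1.4,-1.4,-1.4,-1.4,-1.4,-1.4,-1.4,-1.5,-1.5,-1.5,0,0,0],"jaw":[1,1,1,1,1,1,1,1,1,1,1,1,1,1,1,1,1,1,1,1]}' >/dev/null; python3 st.py
```

```text
t 7.02 pos [ 0.4625 -0.0899  0.1459] close -22.3 z [ 0.001 -0.001 -1.   ] F [-0.8  0.3 -2.6] grip 42.2 0.535 q [ 0.61  0.1  -0.54  1.94  0.06  1.12 -0.34]
```

```bash
python3 -m jog '{"offset":[[0.0007,0.0013,-0.01],[0,0,-0.02],[0,0,-0.02],[0,0,-0.02],[0,0,-0.02],[0,0,-0.01],[0,0,-0.007],[0,0,-0.005],[0,0,0],[0,0,0]],"yaw":[0,0,0,0,0,0,0,0,0,0],"jaw":[1,1,1,1,1,1,1,1,1,1]}' >/dev/null; python3 st.py
python3 -m jog '{"offset":[[0,0,-0.001],[0,0,-0.001],[0,0,0],[0,0,0]],"yaw":[0,0,0,0],"jaw":[1,1,1,1]}' >/dev/null; python3 st.py
```

```text
t 7.85 pos [ 0.4634 -0.0882  0.0338] close -22.3 z [ 0.001 -0.    -1.   ] F [-0.9 -0.1 -3.2] grip 42.2 0.531 q [ 0.57  0.26 -0.52  2.04  0.17  0.88 -0.43]
t 8.18 pos [ 0.4631 -0.0882  0.0316] close -22.3 z [ 0.001 -0.    -1.   ] F [-0.2  0.2 -2.8] grip 42.2 0.531 q [ 0.57  0.27 -0.52  2.04  0.17  0.88 -0.44]
```

```bash
python3 -m jog '{"offset":[[0,0,-0.0007],[0,0,0],[0,0,-0.0007],[0,0,0],[0,0,0]],"yaw":[0,0,0,0,0],"jaw":[1,1,1,1,1]}' >/dev/null; python3 st.py; cat > look.py <<'E'
from fit import *
import sys
def look(pn,sn,pxy,sxy,base,save_as=None,inl=False):
    P=[manip.camera("top"),manip.camera("side")]
    if save_as:
        for p,c in zip(P,'ts'): save(p,save_as+c)
    rf=pn!='bottle'
    for p in P:
        m=potmask(p,pn,pxy,base)
        print(pn,None if m is None else fit([(p,m)],PARTS[pn],*pxy,SYM[pn],rf,base))
E
python3 -c "
from look import *
look('trough','',(.463,-.088),0,.0145,'tr')"
```

```text
t 8.6 pos [ 0.4631 -0.0882  0.0307] close -22.3 z [ 0.    -0.001 -1.   ] F [-5.5  0.5  9.8] grip 43.7 0.528 q [ 0.57  0.27 -0.52  2.04  0.17  0.88 -0.44]
trough None
trough ([462.0, -85.1, 67.9], np.float64(0.377))
```

```bash
python3 -m jog '{"offset":[[0,0,0],[0,0,0],[0,0,0],[0,0,0],[0,0,0],[0,0,0.01],[0,0,0.02],[0,0,0.03],[0,0,0.03],[0,0,0.03],[0,0,0.03],[0,0,0.03],[0.025,0,0],[0.025,0,0],[0.026,0,0],[0.026,0,0],[0.026,0,0],[0.026,0,0],[0,0,0],[0,0,0]],"yaw":[0,0,0,0,0,0,0,0,0,0,0,0,0,0,0,0,0,0,0,0],"jaw":[0.35,0.25,0.15,0,0,0,0,0,0,0,0,0,0,0,0,0,0,0,0,0]}' >/dev/null; python3 st.py
python3 -c "
from look import *
look('trough','',(.463,-.088),0,.014,'tr2')"
```

```text
t 10.47 pos [ 0.6174 -0.0875  0.2098] close -22.2 z [-0.001  0.001 -1.   ] F [-0.7  0.4 -0.2] grip 0.0 1.004 q [ 0.48  0.39 -0.54  1.47  0.2   1.33 -0.46]
trough ([462.3, -85.9, 67.6], np.float64(0.038))
trough ([462.0, -85.9, 68.0], np.float64(0.039))
```

View pics/tr2s.png

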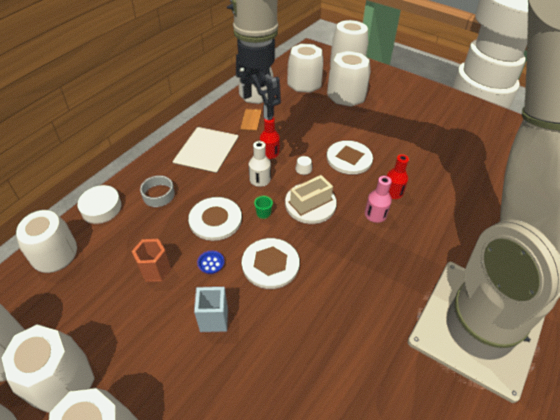

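The trough sits upright inside its outline at pixel (311,192), about 2 mm off centre along its length. While descending on the bottle I'll also re-fit the stands from their white discs.

```bash
python3 -m jog '{"offset":[[-0.0008,-0.0008,-0.01],[0,0,-0.02],[0,0,-0.02],[0,0,-0.02],[0,0,-0.02],[0,0,-0.02],[0,0,-0.01],[0,0,-0.007],[0,0,0],[0,0,0]],"yaw":[0,0,0,0,0,0,0,0,0,0],"jaw":[0,0,0,0,0,0,0,0,0,0]}' >/dev/null; python3 st.py
cat > disc.py <<'E'
from fit import *
XY=dict(stand_round=(.621,.086),stand_square=(.464,-.296),stand_oblong=(.463,-.0885),stand_hex=(.44,.114))
for c in ("top","side"):
    p=manip.camera(c); f=cv2.imread(f'pics/{c}0.png')[:,:,::-1].astype(int)
    for n,xy in XY.items():
        big=np.zeros((420,560),np.uint8); cv2.fillConvexPoly(big,np.round(w2px(p,np.c_[disc(.15)+xy,np.full(40,.01)])).astype(np.int32),1)
        m=((f.min(2)>95)&(big>0)).astype(np.uint8)
        cs=cv2.findContours(m,cv2.RETR_EXTERNAL,cv2.CHAIN_APPROX_NONE)[0]; mm=np.zeros_like(m)
        cv2.drawContours(mm,[max(cs,key=cv2.contourArea)],-1,1,-1)
        print(c,n,fit([(p,mm>0)],[prism(disc(.124),0,.014)],*xy,60,False))
E
python3 disc.py
```

```text
t 11.5 pos [ 0.6163 -0.089   0.0836] close -22.3 z [ 0.001 -0.    -1.   ] F [ 0.5 -0.5 -0.6] grip 0.0 0.998 q [ 0.47  0.5  -0.51  1.61  0.27  1.1  -0.5 ]
top stand_round ([621.4, 85.3, 0.0], np.float64(0.017))
top stand_square ([464.9, -296.1, 0.0], np.float64(0.018))
top stand_oblong ([462.6, -88.5, 0.0], np.float64(0.018))
top stand_hex ([439.7, 113.8, 0.0], np.float64(0.019))
side stand_round ([622.1, 85.4, 0.0], np.float64(0.023))
side stand_square ([464.9, -295.5, 0.0], np.float64(0.026))
side stand_oblong ([463.2, -87.9, 0.0], np.float64(0.025))
side stand_hex ([440.4, 114.0, 0.0], np.float64(0.02))
```

```bash
python3 -m jog '{"offset":[[0,0,0],[0,0,0],[0,0,0],[0,0,0],[0,0,0],[0,0,0],[0,0,0],[0,0,0],[0,0,0],[0,0,0],[0,0,0],[0,0,0]],"yaw":[0,0,0,0,0,0,0,0,0,0,0,0],"jaw":[0.3,0.5,0.6,1,1,1,1,1,1,1,1,1]}' 40 >/dev/null; python3 st.py
python3 -m jog '{"offset":[[0,0,0.01],[0,0,0.02],[0,0,0.02],[0,0,0.02],[0,0,0.01],[0,0,0],[0,0,0]],"yaw":[0,0,0,0,0,0,0],"jaw":[1,1,1,1,1,1,1]}' >/dev/null; python3 st.py
```

```text
t 12.6 pos [ 0.6164 -0.0889  0.0832] close -22.3 z [ 0.001 -0.    -1.   ] F [-0.1 -1.2  3.4] grip 39.6 0.322 q [ 0.47  0.5  -0.51  1.61  0.27  1.1  -0.5 ]
t 13.18 pos [ 0.6159 -0.0889  0.1625] close -22.3 z [-0. -0. -1.] F [ 0.3  0.1 -3.7] grip 39.8 0.318 q [ 0.48  0.42 -0.53  1.53  0.22  1.25 -0.47]
```

```bash
python3 -m jog '{"offset":[[0,0.01,0],[0.0005,0.014,0],[0.0005,0.015,0],[0.0005,0.016,0],[0.0005,0.016,0],[0.0005,0.016,0],[0.0005,0.016,0],[0.0005,0.016,0],[0.0005,0.016,0],[0.0005,0.016,0],[0.0005,0.014,0],[0.0005,0.009,0],[0,0,-0.01],[0,0,-0.02],[0,0,-0.02],[0,0,-0.008],[0,0,-0.004],[0,0,0],[0,0,0]],"yaw":[0,0,0,0,0,0,0,0,0,0,0,0,0,0,0,0,0,0,0],"jaw":[1,1,1,1,1,1,1,1,1,1,1,1,1,1,1,1,1,1,1]}' >/dev/null; python3 st.py
```

```text
t 14.77 pos [0.622  0.0849 0.1016] close -22.3 z [ 0.001  0.    -1.   ] F [ 0.1  0.3 -1.5] grip 39.8 0.317 q [ 0.23  0.5  -0.57  1.58  0.29  1.15 -0.8 ]
```

```bash
python3 -m jog '{"offset":[[0,0,-0.002],[0,0,-0.001],[0,0,-0.0005],[0,0,0],[0,0,0]],"yaw":[0,0,0,0,0],"jaw":[1,1,1,1,1]}' >/dev/null; python3 st.py
python3 -m jog '{"offset":[[0,0,-0.0007],[0,0,0],[0,0,0]],"yaw":[0,0,0],"jaw":[1,1,1]}' >/dev/null; python3 st.py
```

```text
t 15.18 pos [0.6217 0.0851 0.0977] close -22.3 z [ 0. -0. -1.] F [-0.1  0.3 -2. ] grip 39.8 0.317 q [ 0.23  0.5  -0.57  1.58  0.29  1.14 -0.8 ]
t 15.43 pos [0.6219 0.0852 0.0972] close -22.3 z [ 0.001  0.    -1.   ] F [-0.2 -1.   0.9] grip 40.1 0.312 q [ 0.23  0.51 -0.57  1.58  0.29  1.14 -0.8 ]
```

```bash
python3 -m jog '{"offset":[[0,0,0],[0,0,0],[0,0,0],[0,0,0],[0,0,0],[0,0,0.01],[0,0,0.02],[0,0,0.03],[0,0,0.03],[0,0,0.02],[0.0014,0.018,0],[0.0014,0.018,0],[0.0014,0.019,0],[0.0014,0.019,0],[0.0014,0.019,0],[0.0014,0.019,0],[0.0014,0.019,0],[0.0014,0.019,0],[0.0014,0.018,0],[0.0014,0.018,0]],"yaw":[0,0,0,0,0,0,0,0,0,0,2.9,2.9,2.9,2.9,2.9,3,3,3,2.9,2.9],"jaw":[0.58,0.5,0.35,0.1,0,0,0,0,0,0,0,0,0,0,0,0,0,0,0,0]}' >/dev/null; python3 st.py
python3 - <<'E'
from look import *
look('bottle','',(.6217,.0853),0,.014)
P=[manip.camera("top"),manip.camera("side")]
for p in P:
    m=potmask(p,'hexcup',(.636,.2715)); print(None if m is None else fit([(p,m)],PARTS['hexcup'],.636,.2715,60))
E
```

```text
t 17.1 pos [0.6345 0.2737 0.2054] close 7.4 z [-0.002  0.    -1.   ] F [-0.1  0.1 -1.2] grip 0.0 1.002 q [-0.02  0.59 -0.7   1.26  0.37  1.42 -0.56]
bottle ([624.7, 83.9, 0.0], np.float64(0.276))
bottle ([621.8, 86.4, 0.0], np.float64(0.042))
None
([636.8, 271.8, 68.3], np.float64(0.03))
```

```bash
python3 -m jog '{"offset":[[0.0015,-0.002,-0.01],[0,0,-0.02],[0,0,-0.02],[0,0,-0.02],[0,0,-0.02],[0,0,-0.02],[0,0,-0.02],[0,0,-0.02],[0,0,-0.015],[0,0,-0.01],[0,0,-0.004],[0,0,0],[0,0,0]],"yaw":[0,0,0,0,0,0,0,0,0,0,0,0,0],"jaw":[0,0,0,0,0,0,0,0,0,0,0,0,0]}' >/dev/null; python3 st.py
python3 -m jog '{"offset":[[0,0,0],[0,0,0],[0,0,0],[0,0,0],[0,0,0],[0,0,0],[0,0,0],[0,0,0],[0,0,0]],"yaw":[0,0,0,0,0,0,0,0,0],"jaw":[0.1,0.2,0.3,1,1,1,1,1,1]}' 40 >/dev/null; python3 st.py
```

```text
t 18.58 pos [0.6376 0.2693 0.0285] close 7.0 z [ 0.001  0.001 -1.   ] F [-0.4  0.2  0. ] grip 0.0 1.005 q [-0.03  0.73 -0.64  1.43  0.46  1.13 -0.62]
t 19.33 pos [0.6377 0.2694 0.0289] close 7.0 z [ 0.002  0.001 -1.   ] F [-0.6 -0.6  6.5] grip 44.0 0.701 q [-0.03  0.73 -0.64  1.43  0.46  1.13 -0.62]
```

```bash
python3 -m jog '{"offset":[[0,0,0.01],[0,0,0.02],[0,0,0.025],[0,0,0.025],[0,0,0.01],[-0.012,-0.0096,0],[-0.0168,-0.0134,0],[-0.0168,-0.0134,0],[-0.0168,-0.0134,0],[-0.0168,-0.0134,0],[-0.0168,-0.0134,0],[-0.0168,-0.0134,0],[-0.0168,-0.0134,0],[-0.0168,-0.0134,0],[-0.0168,-0.0134,0],[-0.0168,-0.0134,0],[-0.0168,-0.0134,0],[0,0,0],[0,0,0],[0,0,0]],"yaw":[0,0,0,0,0,1.7,1.7,1.7,1.7,1.8,1.8,1.8,1.8,1.8,1.7,1.6,1.6,0,0,0],"jaw":[1,1,1,1,1,1,1,1,1,1,1,1,1,1,1,1,1,1,1,1]}' >/dev/null; python3 st.py
```

```text
t 21.0 pos [0.4407 0.1122 0.1179] close 27.7 z [ 0.001  0.    -1.   ] F [-0.4  0.4 -2.1] grip 44.1 0.696 q [ 0.48  0.14 -0.86  1.99  0.12  1.06  0.04]
```

```bash
python3 -m jog '{"offset":[[0,0,-0.01],[0,0,-0.02],[0,0,-0.02],[0,0,-0.014],[0,0,-0.005],[0,0,-0.002],[0,0,0],[0,0,0]],"yaw":[0,0,0,0,0,0,0,0],"jaw":[1,1,1,1,1,1,1,1]}' >/dev/null; python3 st.py
python3 -m jog '{"offset":[[0,0,-0.001],[0,0,-0.001],[0,0,0],[0,0,0]],"yaw":[0,0,0,0],"jaw":[1,1,1,1]}' >/dev/null; python3 st.py
```

```text
t 21.67 pos [0.4409 0.1125 0.0473] close 27.8 z [ 0.001  0.001 -1.   ] F [ 1.   0.8 -2.2] grip 44.1 0.7 q [ 0.42  0.26 -0.83  2.06  0.24  0.92 -0.06]
t 22.0 pos [0.4405 0.112  0.045 ] close 27.7 z [ 0.001 -0.    -1.   ] F [-0.2  0.3 -3. ] grip 44.1 0.697 q [ 0.42  0.27 -0.83  2.06  0.25  0.92 -0.06]
```

```bash
python3 -m jog '{"offset":[[0,0,-0.001],[0,0,-0.0007],[0,0,0],[0,0,0]],"yaw":[0,0,0,0],"jaw":[1,1,1,1]}' >/dev/null; python3 st.py
python3 -m jog '{"offset":[[0,0,-0.0005],[0,0,0],[0,0,0]],"yaw":[0,0,0],"jaw":[1,1,1]}' >/dev/null; python3 st.py
```

```text
t 22.33 pos [0.4403 0.1121 0.043 ] close 27.7 z [-0.  0. -1.] F [-0.2 -0.1 -2.8] grip 44.1 0.695 q [ 0.42  0.27 -0.83  2.06  0.25  0.91 -0.06]
t 22.58 pos [0.4404 0.1121 0.0428] close 27.7 z [ 0. -0. -1.] F [-2.7 -0.7  3.8] grip 44.7 0.7 q [ 0.42  0.27 -0.83  2.06  0.25  0.91 -0.07]
```

```bash
python3 -m jog '{"offset":[[0,0,0],[0,0,0],[0,0,0],[0,0,0],[0,0,0.01],[0,0,0.02],[0,0,0.03],[0,0,0.03],[0,0,0.02],[0.0014,0.017,0],[0.0014,0.0175,0],[0.0014,0.0175,0],[0.0014,0.0175,0],[0.0014,0.0175,0],[0.0014,0.0175,0],[0.0014,0.0175,0],[0.0014,0.0175,0],[0.0014,0.0175,0],[0.0014,0.0175,0],[0,0,0]],"yaw":[0,0,0,0,0,0,0,0,0,1.1,1.1,1.1,1.1,1.1,1.1,1.1,1,1,1,0],"jaw":[0.25,0.15,0,0,0,0,0,0,0,0,0,0,0,0,0,0,0,0,0,0]}' >/dev/null; python3 st.py
python3 - <<'E'
from look import *
look('hexcup','',(.44,.1138),0,.014)
P=[manip.camera("top"),manip.camera("side")]
for p in P:
    m=potmask(p,'tumbler',(.4545,.287)); print(None if m is None else fit([(p,m)],PARTS['tumbler'],.4545,.287,90))
E
```

```text
t 24.25 pos [0.4535 0.2901 0.1535] close 38.7 z [-0.     0.003 -1.   ] F [-0.6 -0.1  0.8] grip 0.0 1.001 q [ 0.16  0.34 -0.96  1.75  0.3   1.2  -0.2 ]
hexcup ([438.6, 113.1, 25.7], np.float64(0.065))
hexcup ([438.9, 115.6, 28.2], np.float64(0.033))
None
([456.3, 287.4, 38.9], np.float64(0.045))
```

```bash
python3 -m jog '{"offset":[[0.0004,0.0006,-0.01],[0,0,-0.02],[0,0,-0.02],[0,0,-0.02],[0,0,-0.02],[0,0,-0.015],[0,0,-0.01],[0,0,0],[0,0,0]],"yaw":[0,0,0,0,0,0,0,0,0],"jaw":[0,0,0,0,0,0,0,0,0]}' >/dev/null; python3 st.py
python3 -m jog '{"offset":[[0,0,0],[0,0,0],[0,0,0],[0,0,0],[0,0,0],[0,0,0],[0,0,0],[0,0,0],[0,0,0]],"yaw":[0,0,0,0,0,0,0,0,0],"jaw":[0.15,0.3,0.4,1,1,1,1,1,1]}' 40 >/dev/null; python3 st.py
```

```text
t 25.4 pos [0.4545 0.2872 0.0374] close 38.4 z [-0.001  0.    -1.   ] F [-0.4  0.2  0.5] grip 0.0 1.001 q [ 0.08  0.49 -0.87  1.86  0.44  1.   -0.31]
t 26.15 pos [0.4553 0.2875 0.0385] close 38.4 z [ 0.002  0.    -1.   ] F [-1.  -1.8  6.8] grip 42.0 0.608 q [ 0.08  0.49 -0.87  1.85  0.44  1.   -0.31]
```

```bash
python3 -m jog '{"offset":[[0,0,0.01],[0,0,0.02],[0,0,0.025],[0,0,0.025],[0,0,0.025],[0,0,0.025],[0,0,0.01],[0.0005,-0.012,0],[0.0005,-0.02,0],[0.0005,-0.025,0],[0.0005,-0.025,0],[0.0005,-0.025,0],[0.0005,-0.025,0],[0.0005,-0.025,0],[0.0005,-0.025,0],[0.0005,-0.025,0],[0.0005,-0.025,0],[0.0005,-0.025,0],[0.0005,-0.025,0],[0,-0.02,0]],"yaw":[0,0,0,0,0,0,0,-1.5,-1.5,-1.5,-1.5,-1.5,-1.5,-1.5,-1.5,-1.5,-1.5,-1.5,-1.5,-1.5],"jaw":[1,1,1,1,1,1,1,1,1,1,1,1,1,1,1,1,1,1,1,1]}' >/dev/null; python3 st.py
python3 -m jog '{"offset":[[0.0005,-0.02,0],[0.0005,-0.025,0],[0.0005,-0.025,0],[0.0005,-0.025,0],[0.0005,-0.025,0],[0.0005,-0.025,0],[0.0005,-0.025,0],[0.0005,-0.025,0],[0,-0.025,0],[0,-0.025,0],[0,-0.02,0],[0,-0.015,0],[0,0,0],[0,0,0],[0,0,0]],"yaw":[-1.5,-1.5,-1.6,-1.7,-1.7,-1.7,-1.7,-1.7,-1.8,-1.8,-1.8,-1.8,0,0,0],"jaw":[1,1,1,1,1,1,1,1,1,1,1,1,1,1,1]}' >/dev/null; python3 st.py
```

```text
t 27.82 pos [ 0.4595 -0.0177  0.1762] close 18.7 z [-0.002 -0.    -1.   ] F [-0.1  0.9 -1.7] grip 42.0 0.605 q [ 0.68  0.06 -0.76  1.92  0.04  1.18  0.24]
t 29.07 pos [ 0.4651 -0.2938  0.1775] close -1.3 z [ 0.     0.001 -1.   ] F [ 0.6  0.7 -1.5] grip 42.1 0.601 q [ 0.92  0.25 -0.5   1.71  0.12  1.22  0.36]
```

```bash
python3 -m jog '{"offset":[[0,-0.002,-0.01],[0,0,-0.02],[0,0,-0.02],[0,0,-0.02],[0,0,-0.02],[0,0,-0.015],[0,0,-0.01],[0,0,-0.006],[0,0,-0.001],[0,0,0],[0,0,0]],"yaw":[-0.2,0,0,0,0,0,0,0,0,0,0],"jaw":[1,1,1,1,1,1,1,1,1,1,1]}' >/dev/null; python3 st.py
python3 -m jog '{"offset":[[0,0,-0.001],[0,0,-0.0007],[0,0,0],[0,0,0]],"yaw":[0,0,0,0],"jaw":[1,1,1,1]}' >/dev/null; python3 st.py
```

```text
t 29.98 pos [ 0.4653 -0.297   0.0564] close -1.6 z [ 0.001 -0.001 -1.   ] F [-0.1  0.  -1.3] grip 42.2 0.603 q [ 0.89  0.38 -0.48  1.82  0.21  0.98  0.3 ]
t 30.32 pos [ 0.4648 -0.2969  0.0541] close -1.6 z [ 0. -0. -1.] F [ 0.4 -0.1 -1.7] grip 42.2 0.609 q [ 0.89  0.39 -0.48  1.82  0.21  0.98  0.3 ]
```

```bash
python3 -m jog '{"offset":[[0,0.0007,-0.001],[0,0,-0.0006],[0,0,0],[0,0,0]],"yaw":[0,0,0,0],"jaw":[1,1,1,1]}' >/dev/null; python3 st.py
python3 -m jog '{"offset":[[0,0,-0.0006],[0,0,0],[0,0,0]],"yaw":[0,0,0],"jaw":[1,1,1]}' >/dev/null; python3 st.py
```

```text
t 30.65 pos [ 0.4648 -0.2961  0.0526] close -1.6 z [ 0. -0. -1.] F [-3.3  1.5  4.2] grip 42.5 0.607 q [ 0.89  0.39 -0.48  1.83  0.21  0.98  0.3 ]
t 30.9 pos [ 0.4649 -0.2961  0.0526] close -1.6 z [ 0. -0. -1.] F [-5.8  3.2 12.3] grip 43.4 0.606 q [ 0.89  0.39 -0.48  1.83  0.21  0.98  0.3 ]
```

Contact. I'll release, rise, back away toward the free right-front area, then measure everything.

```bash
python3 -m jog '{"offset":[[0,0,0],[0,0,0],[0,0,0],[0,0,0],[0,0,0.01],[0,0,0.025],[0,0,0.035],[0,0,0.035],[0,0,0.035],[0,0,0.03],[-0.02,-0.02,0],[-0.02,-0.02,0],[-0.02,-0.02,0],[-0.02,-0.02,0],[-0.02,-0.02,0],[-0.02,-0.02,0],[-0.02,-0.02,0],[0,0,0],[0,0,0]],"yaw":[0,0,0,0,0,0,0,0,0,0,0,0,0,0,0,0,0,0,0],"jaw":[0.3,0.2,0.1,0,0,0,0,0,0,0,0,0,0,0,0,0,0,0,0]}' >/dev/null; python3 st.py
cat > final.py <<'E'
from fit import *
import sys
XY=dict(bottle=(.6217,.0853),tumbler=(.465,-.296),trough=(.4625,-.086),hexcup=(.44,.1138))
P=[manip.camera("top"),manip.camera("side")]
for p,c in zip(P,'ts'): save(p,sys.argv[1]+c)
for n,xy in XY.items():
    v=[(p,potmask(p,n,xy,.014)) for p in P]
    print(n,[fit([a],PARTS[n],*xy,SYM[n],n!='bottle',.014) for a in v if a[1] is not None])
for n in('testcup','dish'):
    print(n,[[np.round(d['at'],3).tolist() for d in manip.tip_of(p,n)[:1]] for p in P])
E
python3 final.py end
```

```text
t 32.48 pos [ 0.3234 -0.4371  0.2222] close -1.7 z [ 0. -0. -1.] F [ 0.7 -0.2  0.5] grip 0.0 0.997 q [ 1.18  0.18 -0.37  1.68  0.07  1.3   0.77]
bottle [([620.9, 84.2, 0.0], np.float64(0.086)), ([621.5, 87.4, -0.0], np.float64(0.033))]
tumbler [([465.1, -296.5, -2.7], np.float64(0.058))]
trough [([461.7, -86.2, 68.1], np.float64(0.027)), ([462.3, -86.5, 67.8], np.float64(0.043))]
hexcup [([438.8, 113.5, 23.0], np.float64(0.067)), ([439.2, 115.0, 28.3], np.float64(0.038))]
testcup [[[0.536, 0.004, 0.002]], [[0.462, -0.09, 0.012]]]
dish [[[0.547, 0.191, -0.002]], [[0.545, 0.189, 0.004]]]
```

View pics/endt.png

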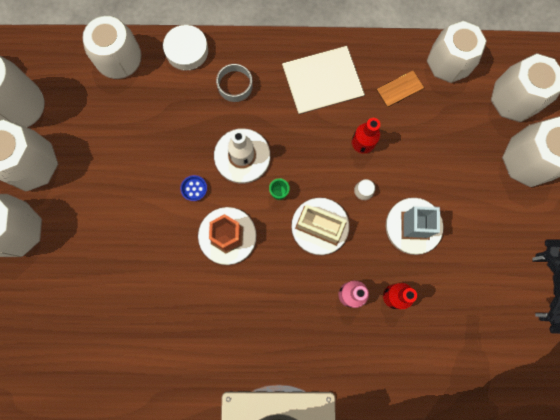

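View pics/ends.png

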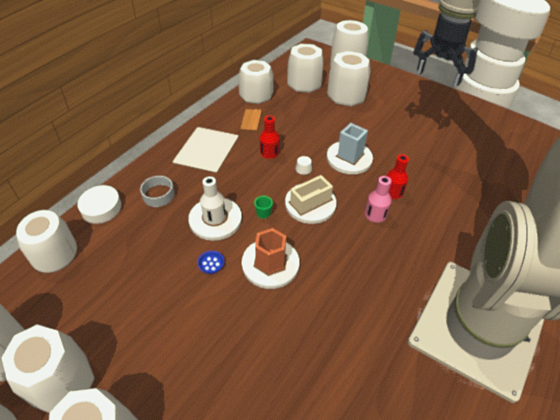

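Top view: all four pots are upright on their stands, at bottle (240,150), hexcup (225,232), trough (320,225) and tumbler (421,222). The test cup (279,189) and dish (194,188) haven't moved. I'll check one zoomed crop for the hexcup angle and trough centring.

```bash
python3 - <<'E'
import cv2,numpy as np
a=cv2.imread('pics/endt.png');b=cv2.imread('pics/ends.png')
c=lambda i,x,y:cv2.resize(i[y-35:y+35,x-35:x+35],(280,280),interpolation=cv2.INTER_CUBIC)
cv2.imwrite('pics/z.png',cv2.resize(np.vstack([np.hstack([c(a,227,235),c(a,320,225)]),np.hstack([c(b,271,258),c(b,311,200)])]),(560,560)))
E
```

```text
(no output)
```

View pics/z.png

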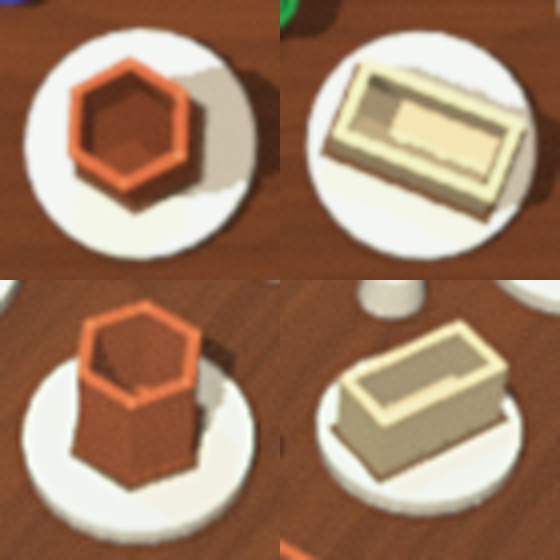

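The crops show the hexcup and trough sides running parallel to their outlines, with outline showing evenly around them. The job is done, so I'm handing it in.

```bash
python3 -c "
from workcell import manip
print(manip.hand_in())"
```

```text
the job is handed in; nothing more can be done
None
```

The job is handed in: all four pots stand upright on their matching stands, by camera within about 2.5 mm of centre and a few degrees of their outlines, and the test cup and dish look untouched.

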